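# Put the washed measures back in their graded rack

### The arm

A 6-joint arm with a two-finger parallel gripper is mounted at the origin on a cart in front of the work surface, level with it; the furniture and walls round the work are solid. World frame = base frame: x ahead of the robot, y to its left, z up, the work surface at z = 0. Lengths are in m, angles in rad, forces in N, time in s.
With the tool pointing down it reaches from about 0.3 to 0.875 m from the base axis. Payload 6.4 kg.
Tool frame: the origin (TCP) lies at the very end of the fingers, on their centre line; the grasp point (between the pads) lies 19 mm behind it; z points along the fingers, y is the line along which they close (so a half turn about z gives the same grasp; the last joint's range is limited). The gripper opens to 85 mm and grips with 20 to 120 N. Pads are 22 mm wide; open, the fingers measure 114 mm over their backs; the gripper's body (76 mm by 85 mm) begins 54 mm behind the grasp point. The pads swing forward as they close: fully open they stand 13 mm farther back than shut.
Start: joints at [-1.373, 0.181, 1.607, -0, 1.354, -0.206], TCP at [0.226, -0.529, 0.198] pointing down, gripper open.
Joint ranges: [-2.99, 2.99], [-0.89, 2.07], [0.3, 2.58], [-1.14, 4.28], [0, 2.63], [-3.12, 3.12]. Speed limits (rad/s): [2.57, 2.57, 3.01, 3.14, 3.14, 3.14].

### API

Orientations are given as a unit quaternion [w, x, y, z].
In Python, from bench import * gives the robot as it stands. The module is installed in compiled form; this text tells all that it offers.
- The arm moves only by the tool arm_command, never from a script. Its arguments are lists of equal length, an entry for each row: "dp": the shift along the tool's x, y, z in units of 0.25 m (1.0 is 0.25 m), a list of three; "turn": the turn, a rotation vector about the tool's x, y, z in units of 30 degrees (1.0 is 30 degrees), a list of three; "jaw": the opening, from 0 (shut) to 1 (fully open). A call has 1 to 5 rows; each row is the pose to reach, as a shift and turn from the pose commanded when the call began, along the tool's axes at that moment; what a row does not reach only later rows make up. A row lasts 1/8 s, in which the tool goes at most 62.5 mm and 10.7 degrees, less where a joint would pass 70% of its speed; a pose out of reach is approached as far as the arm can. A call with a number of a shift or a turn outside -1 to 1 is refused whole. A call with a gripper value outside its range is refused whole. The fingers move at their own pace and stop on an object; the grip force is fixed at half the most. Time passes only in rows, so rows that repeat a pose let the fingers close. It gives the time, the measured TCP pose, the force, the opening and the grip force at its end, in the units of the state.
- get_obs(): the state, without advancing time (a new reading comes with each control period).
- camera(name): name is "scene" or "top" or "wrist"; returns the picture (384x512x3 uint8, blue, green, red); there is no depth.
- get_calibration(name): a dict with "camera_matrix" (3x3 intrinsics, pixels), "k1" (the pictures are not rectified: a ray, as slopes to the right and down, at radius r is drawn at 1 + k1 r^2 times it, then the intrinsics apply), "R" (3x3) and "t" (3): a world point X has camera coordinates R X + t; the wrist camera has in their place "mount" (4x4, takes a point from camera to tool coordinates, whose origin is the TCP and whose axes are the flange's). Camera axes: x right, y down, z forward; pixel columns grow to the right and rows downward; lengths in m; the calibration is good to about 2 mm. A picture is of the moment at which its call begins: read the wrist's pose just before it. get_calibration takes no time and is no camera call.
- hand_in(): hands the job in; it is judged then, once.
The state is a dict: "time_s": time; "q": joint angles; "dq": joint speeds; "joint_efforts": joint torques, N m; "eef_pos": TCP position; "eef_rot": TCP orientation; "wrist_force": force on the tool from outside, world axes, zero at the start; "torque": the same for the moment, N m; "opening": opening from 0.0 (shut) to 1.0 (fully open); "grasp_force": force on a finger pad.
Only numpy, scipy, OpenCV 4.12 (cv2) and the standard library are available. Lean on these libraries where they do the work, as an engineer would, in place of code of your own. Each camera call takes 0.05 s, during which the arm holds its last target. There are 200 camera calls.

### The job

The four steel measures have come back from washing-up: put them back in their rack in order of size, each standing upright, mouth up and fully down in the well made for it, so that the row runs from the smallest to the largest and a missing one would show. Set each one down gently rather than dropping it in.

Things in the scene. Friction and masses are not known exactly. Their poses are not given: they have to be found in the camera images.
- measure_xs: The smallest of four plain stainless steel measures: open-topped straight-sided round beaker standing upright, 34 mm outside diameter, 52 mm tall, wall 2 mm, hollow, loose. Origin: centre of its underside; z up. Grasp it across the outside.
- measure_s: The second smallest of four plain stainless steel measures: open-topped straight-sided round beaker standing upright, 44 mm outside diameter, 62 mm tall, wall 2 mm, hollow, loose. Origin: centre of its underside; z up. Grasp it across the outside.
- measure_m: The second largest of four plain stainless steel measures: open-topped straight-sided round beaker standing upright, 54 mm outside diameter, 74 mm tall, wall 2 mm, hollow, loose. Origin: centre of its underside; z up. Grasp it across the outside.
- measure_l: The largest of four plain stainless steel measures: open-topped straight-sided round beaker standing upright, 64 mm outside diameter, 88 mm tall, wall 2 mm, hollow, loose. Origin: centre of its underside; z up. Grasp it across the outside.
- pad_xs: The grey round rubber pad on the floor of the smallest well of the rack, 43 mm well diameter, 13 mm deep below the rack's top. Origin: centre of the pad's underside on the well axis, 5 mm above the table; the pad is 1.5 mm thick, so a seated measure's underside is 1.5 mm above this point. Axes parallel to the rack's. Fixed.
- pad_s: The grey round rubber pad on the floor of the second smallest well of the rack, 53 mm well diameter, 13 mm deep below the rack's top. Origin: centre of the pad's underside on the well axis, 5 mm above the table; the pad is 1.5 mm thick, so a seated measure's underside is 1.5 mm above this point. Axes parallel to the rack's. Fixed.
- pad_m: The grey round rubber pad on the floor of the second largest well of the rack, 63 mm well diameter, 13 mm deep below the rack's top. Origin: centre of the pad's underside on the well axis, 5 mm above the table; the pad is 1.5 mm thick, so a seated measure's underside is 1.5 mm above this point. Axes parallel to the rack's. Fixed.
- pad_l: The grey round rubber pad on the floor of the largest well of the rack, 73 mm well diameter, 13 mm deep below the rack's top. Origin: centre of the pad's underside on the well axis, 5 mm above the table; the pad is 1.5 mm thick, so a seated measure's underside is 1.5 mm above this point. Axes parallel to the rack's. Fixed.
- rack: Low black plastic rack, steel skirt, one row of four round wells graded in size; fixed, at varying angles. 272 x 96 mm, top 18 mm above the table, well mouths chamfered 2 mm. Origin: centre of its underside; x along the row from smallest to largest well. Well centres at x = -103.5, -49.5, 14.5, 88.5 mm, y = 0. Each well is 9 mm wider than its measure.

How it is judged:
By the outcome, as a careful person would: the job done as asked, in the order asked, and still so for the second after the job is handed in, with the robot touching nothing.
It also fails if it takes over 99 s, if anything falls off the work surface, if the arm or the gripper's body presses on something with over 40 N, if the wrist force passes 120 N, or if a joint passes its speed limit or range.

## Working session

There is one attempt and no reset: what is moved stays moved. The work goes in short steps, Python scripts to look and compute and a tool call to move; the robot and the scene stay as the last step left them, time stands still between calls to the robot, and variables do not carry over. Pictures are saved under pics/ and viewed, at most 14 in all, crops included, and the job is handed in when it is done.

Besides the shell and the picture viewer there is one more tool, called after ">>>" as a command line: name --argument value ..., lists and objects as JSON in quotes. arm_command: Moves the arm, as the interface text tells. Its arguments: {"type":"object","properties":{"dp":{"type":"array"},"turn":{"type":"array"},"jaw":{"type":"array"}},"required":["dp","turn","jaw"]}

```bash
mkdir -p pics; python3 - <<'E'
from bench import *
import cv2,numpy as np
o=get_obs();print(o['time_s'],o['eef_pos'],o['eef_rot'],o['opening'])
for n in ("scene","top"):
    cv2.imwrite(f"pics/{n}0.png",camera(n)); c=get_calibration(n); print(n,c)
print(get_calibration("wrist"))
E
```

```text
0.0 [ 0.22580925 -0.52815992  0.19709811] [-8.62311984e-04  9.79691531e-01  2.00508754e-01  8.12167453e-06] 1.0007002774281286
scene {'camera_matrix': array([[351.61027792,   0.        , 256.29872096],
       [  0.        , 351.61027792, 190.47063475],
       [  0.        ,   0.        ,   1.        ]]), 'k1': -0.10177072166645164, 'R': array([[-0.83019074, -0.55724831, -0.01605162],
       [-0.3546725 ,  0.55016891, -0.75599047],
       [ 0.43010552, -0.62192322, -0.65438579]]), 't': array([0.4111018 , 0.26056937, 0.61038613])}
top {'camera_matrix': array([[439.36103284,   0.        , 258.79834482],
       [  0.        , 439.36103284, 196.19445661],
       [  0.        ,   0.        ,   1.        ]]), 'k1': 0.027573123908487155, 'R': array([[-0.01014425, -0.9998429 , -0.014535  ],
       [-0.99668998,  0.01128265, -0.0805095 ],
       [ 0.08066084,  0.01367018, -0.99664786]]), 't': array([-0.05836534,  0.5147676 ,  0.90366969])}
{'camera_matrix': array([[271.04850456,   0.        , 257.03208915],
       [  0.        , 271.04850456, 189.66498053],
       [  0.        ,   0.        ,   1.        ]]), 'k1': 0.017820859784245257, 'mount': array([[ 2.88547542e-04, -9.59736092e-01, -2.80903097e-01,
         7.14768730e-02],
       [ 9.99999947e-01,  2.33990241e-04,  2.27760559e-04,
        -3.82569158e-04],
       [-1.52861445e-04, -2.80903148e-01,  9.59736109e-01,
        -1.75611142e-01],
       [ 0.00000000e+00,  0.00000000e+00,  0.00000000e+00,
         1.00000000e+00]])}
```

View pics/scene0.png

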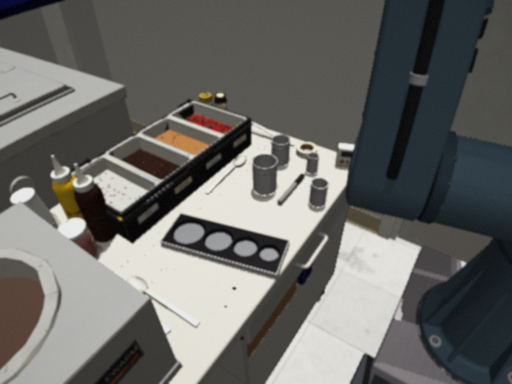

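View pics/top0.png

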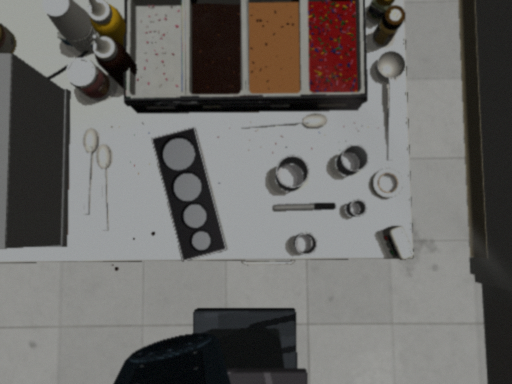

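```bash
cat > h.py <<'E'
import cv2,numpy as np
from bench import *
def world(name,uv,z):
    c=get_calibration(name);K=c['camera_matrix'];k=c['k1']
    d=(np.array(uv,float)-K[:2,2])/K[0,0]; s=d.copy()
    for _ in range(20): s=d/(1+k*(s@s))
    if 'mount' in c:
        from scipy.spatial.transform import Rotation as Ro
        o=get_obs();w,x,y,zz=o['eef_rot'];T=Ro.from_quat([x,y,zz,w]).as_matrix();M=c['mount']
        C=T@M[:3,3]+o['eef_pos'];r=T@M[:3,:3]@np.r_[s,1]
    else:
        C=-c['R'].T@c['t'];r=c['R'].T@np.r_[s,1]
    return C+r*(z-C[2])/r[2]
E
python3 - <<'E'
from h import *
im=cv2.imread('pics/top0.png');cr=im[125:262,150:410]
cv2.imwrite('pics/top0c.png',cv2.resize(cr,None,fx=3,fy=3,interpolation=cv2.INTER_CUBIC))
g=cv2.cvtColor(im,6)
# pads: grey blobs inside the dark rack
m=cv2.inRange(g[130:258,150:228],90,190)
n,l,s,c=cv2.connectedComponentsWithStats(m)
for i in range(1,n):
    if s[i,4]>150:
        uv=c[i]+[150,130]; print('grey',uv,s[i],world('top',uv,.0065)[:2])
# rack outline
m=cv2.inRange(g[122:262,148:232],0,75)
cs=max(cv2.findContours(m,0,2)[0],key=cv2.contourArea)
r=cv2.minAreaRect(cs);b=cv2.boxPoints(r)+[148,122];P=[world('top',p,.018)[:2] for p in b]
print(r,P,[np.linalg.norm(P[i]-P[i-1]) for i in range(4)],np.mean(P,0))
for n,uv in dict(L=(292,174),M=(351,160),XS=(355,208),S=(303,244)).items():
    z=dict(L=.088,M=.074,S=.062,XS=.052)[n];print(n,world('top',uv,z))
E
```

```text
grey [160.55619725 208.64726788] [   0    0   34  128 2251] [0.4909479  0.14620576]
grey [216.09901835 178.16346564] [  44    0   34  128 2343] [0.55505229 0.027467  ]
grey [178.48659517 153.8150134 ] [ 14   9  31  31 746] [0.6087954  0.10842478]
grey [187.2292769  186.79188713] [ 24  44  27  27 567] [0.53716978 0.08939481]
grey [194.61068702 215.65394402] [ 34  75  22  23 393] [0.47519355 0.07346346]
grey [200.85657371 240.21912351] [ 42 102  18  18 251] [0.42299182 0.060093  ]
((40.049224853515625, 71.48704528808594), (124.34542846679688, 43.212955474853516), 75.25643920898438) [array([0.6396395 , 0.16424273]), array([0.66239312, 0.07502645]), array([0.40626409, 0.00836691]), array([0.3843873 , 0.09569905])] [np.float64(0.2642951381222768), np.float64(0.09207210295276572), np.float64(0.2646612392145276), np.float64(0.09003052442076585)] [0.523171   0.08583379]
L [ 0.55140543 -0.13013114  0.088     ]
M [ 0.57976747 -0.24836825  0.074     ]
XS [ 0.48546108 -0.258146    0.052     ]
S [ 0.41448359 -0.15129379  0.062     ]
```

View pics/top0c.png

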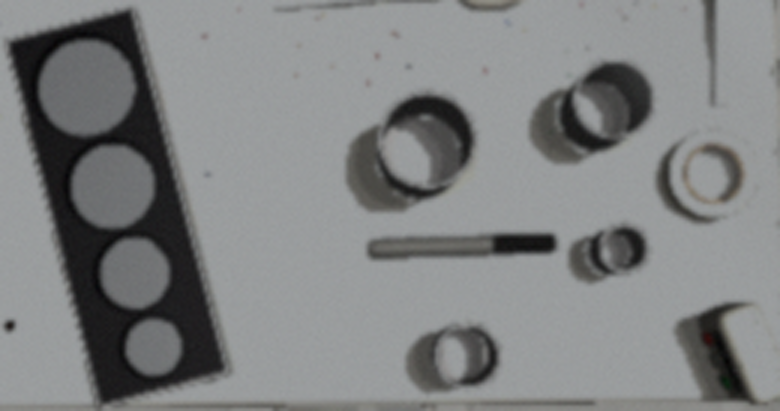

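The top view shows all four measures upright with mouths open. In the full picture their rims are near L (291,173), M (354,160), XS (357,209) and S (305,244). The rack pads run XS (201,240) to L (178,154), spaced 192 mm as specified.

```bash
python3 - <<'E'
from h import *
for n,uv,z in (('XS',(357,208.6),.052),('S',(305,243.8),.062),('M',(353.6,159.7),.074),('L',(291.3,173),.088)): print(n,world('top',uv,z))
o=get_obs();w=world('top',(357,208.6),.052)
from scipy.spatial.transform import Rotation as Ro
q=o['eef_rot'];T=Ro.from_quat([q[1],q[2],q[3],q[0]])
d=np.r_[w[:2],.15]-o['eef_pos'];print(d,T.inv().apply(d)/.25,(T.inv()*Ro.from_quat([1,0,0,0])).as_rotvec()/np.radians(30))
E
```

```text
XS [ 0.48420755 -0.26212231  0.052     ]
S [ 0.41484215 -0.15526592  0.062     ]
M [ 0.58029911 -0.2535156   0.074     ]
L [ 0.55339038 -0.12879653  0.088     ]
[ 0.25836748  0.26608133 -0.04718475] [ 1.36846918 -0.57238949  0.19008753] [-3.03629424e-03 -4.63048224e-05  7.71170986e-01]
```

>>> arm_command --dp '[[0.2,-0.08,0.03],[0.4,-0.17,0.06],[0.6,-0.25,0.08],[0.8,-0.33,0.11],[1.0,-0.42,0.14]]' --turn '[[0,0,0.2],[0,0,0.4],[0,0,0.6],[0,0,0.771],[0,0,0.771]]' --jaw '[0.65,0.65,0.65,0.65,0.65]'

```text
time_s: 0.72
eef_pos: [0.4155, -0.3325, 0.1625]
eef_rot: [-0.0, 1.0, -0.001, -0.0]
wrist_force: [0.8, -0.4, 0.8]
opening: 0.648
grasp_force: 0.0
```

>>> arm_command --dp '[[0.15,-0.15,0.05],[0.27,-0.27,0.05],[0.27,-0.27,0.05],[0.27,-0.27,0.05]]' --turn '[[0,0,0],[0,0,0],[0,0,0],[0,0,0]]' --jaw '[0.65,0.65,0.65,0.65]'

```text
time_s: 1.23
eef_pos: [0.4817, -0.2665, 0.1502]
eef_rot: [-0.0, 1.0, 0.0, -0.0]
wrist_force: [-0.4, 0.2, 0.2]
opening: 0.649
grasp_force: 0.0
```

```bash
cat > look.py <<'E'
import sys
from h import *
n=sys.argv[1];o=get_obs();im=camera('wrist');cv2.imwrite(f'pics/{n}.png',im)
print(o['eef_pos'],o['wrist_force'],o['opening'],o['time_s'])
E
python3 look.py w1
```

```text
[ 0.481698   -0.26652909  0.15017892] [-0.41369661  0.20486008  0.1628602 ] 0.649335796153015 1.225
```

View pics/w1.png

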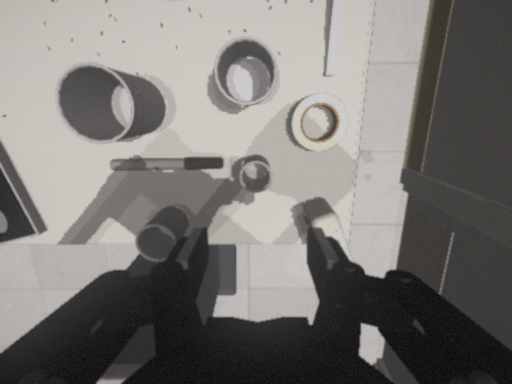

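Wrist view: XS rim is at about (255,177), S at (159,240), L at (92,104) and M at (246,67). Next I'll cross-check these against the top-view estimates.

```bash
python3 - <<'E'
from h import *
for n,uv,z in (('XS',(255,177),.052),('S',(159,240),.062),('M',(246,67),.074),('L',(92,104),.088),('ringtop',(320,122),.01)): print(n,world('wrist',uv,z))
im=cv2.imread('pics/w1.png');cv2.imwrite('pics/w1c.png',cv2.resize(im[20:275,40:300],None,fx=3,fy=2.3,interpolation=2))
E
```

```text
XS [ 0.48627266 -0.26457436  0.052     ]
S [ 0.41941337 -0.1618177   0.062     ]
M [ 0.58795113 -0.25729915  0.074     ]
L [ 0.55730429 -0.12960745  0.088     ]
ringtop [ 0.53987578 -0.33782069  0.01      ]
```

>>> arm_command --dp '[[0.015,-0.012,0.2],[0.015,-0.012,0.4],[0.015,-0.012,0.53],[0.015,-0.012,0.53],[0.015,-0.012,0.53]]' --turn '[[0,0,0],[0,0,0],[0,0,0],[0,0,0],[0,0,0]]' --jaw '[0.65,0.65,0.65,0.65,0.65]'

```text
time_s: 1.9
eef_pos: [0.4863, -0.265, 0.0194]
eef_rot: [0.001, 1.0, -0.001, 0.001]
wrist_force: [1.5, -0.4, 1.0]
opening: 0.65
grasp_force: 0.0
```

>>> arm_command --dp '[[0,0,0],[0,0,0],[0,0,0],[0,0,0],[0,0,0]]' --turn '[[0,0,0],[0,0,0],[0,0,0],[0,0,0],[0,0,0]]' --jaw '[0.3,0.2,0.2,0.2,0.2]'

```text
time_s: 2.52
eef_pos: [0.4858, -0.2634, 0.018]
eef_rot: [-0.0, 1.0, 0.0, -0.0]
wrist_force: [0.9, 0.4, -0.1]
opening: 0.199
grasp_force: 0.0
```

```bash
python3 look.py w2
```

```text
[ 0.4858448  -0.26338525  0.01801375] [ 0.86494151  0.39350779 -0.05914459] 0.19927815063766663 2.525
```

View pics/w2.png

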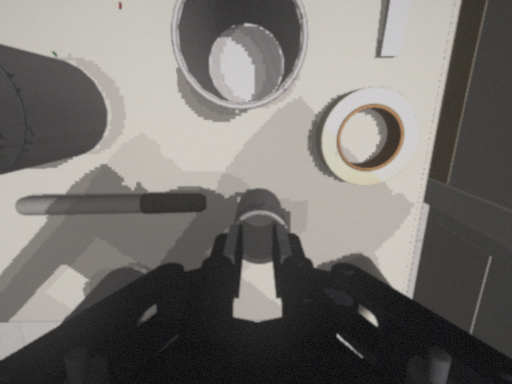

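The view shows the XS rim arc, top at (262,212), between the finger tips, as predicted for a centred cup. The opening reading evidently isn't linear, so I'll close further.

>>> arm_command --dp '[[0,0,0],[0,0,0],[0,0,0]]' --turn '[[0,0,0],[0,0,0],[0,0,0]]' --jaw '[0,0,0]'

```text
time_s: 2.95
eef_pos: [0.4877, -0.2633, 0.0206]
eef_rot: [0.0, 1.0, 0.0, 0.001]
wrist_force: [-1.0, 7.4, 19.1]
opening: -0.0
grasp_force: 8.7
```

```bash
python3 look.py w3; python3 - <<'E'
from h import *
im=cv2.imread('pics/w3.png')[130:330,150:390]
s=camera('scene');cv2.imwrite('pics/s3.png',s)
a=cv2.resize(im,(480,400),interpolation=2);b=cv2.resize(s[130:225,240:336],(320,400),interpolation=2)
cv2.imwrite('pics/c3.png',np.hstack([a,b]))
E
```

```text
[ 0.48767271 -0.26332485  0.02060687] [-0.98199661  7.43682237 19.06126725] -0.00043530447920806013 2.95
```

View pics/c3.png

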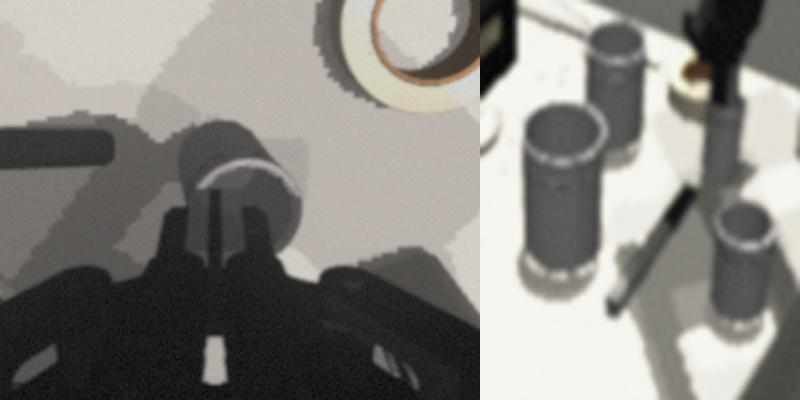

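>>> arm_command --dp '[[0,0,-0.05],[0,0,-0.15],[0,0,-0.3],[0,0,-0.5],[0,0,-0.5]]' --turn '[[0,0,0],[0,0,0],[0,0,0],[0,0,0],[0,0,0]]' --jaw '[0,0,0,0,0]'

```text
time_s: 3.68
eef_pos: [0.4884, -0.2658, 0.148]
eef_rot: [0.003, 1.0, 0.0, 0.003]
wrist_force: [-0.5, 0.3, -0.8]
opening: -0.0
grasp_force: 0.0
```

```bash
python3 look.py w4; python3 - <<'E'
from h import *
im=cv2.imread('pics/w4.png')[60:320,100:360]
w2=cv2.imread('pics/w2.png')[150:320,180:350]
cv2.imwrite('pics/c4.png',np.hstack([cv2.resize(im,(400,400),interpolation=2),cv2.resize(w2,(400,400),interpolation=2)]))
E
```

```text
[ 0.48842047 -0.26578438  0.14796432] [-0.50330988  0.32687168 -0.77684286] -0.0003529054412060919 3.675
```

View pics/c4.png

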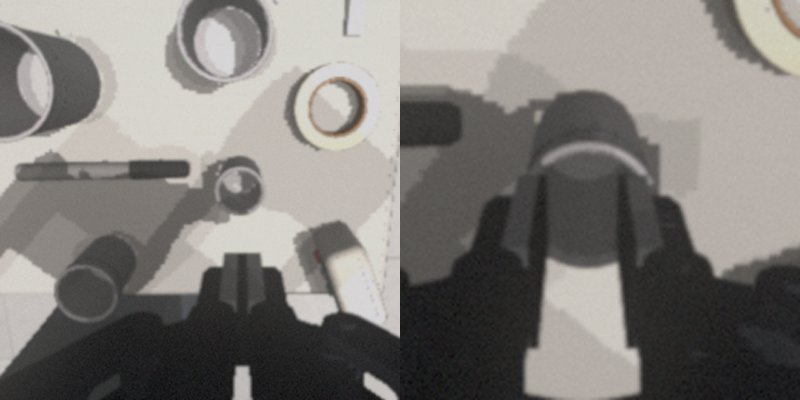

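The closed tips rested on the XS rim (z = 52 mm) while the TCP read 20 mm. The tip gap in the w1 view agrees, so the real finger ends sit about 31 mm behind the reported TCP when shut, and further back when open. XS is still upright at about (256,183). I'll grip correspondingly lower, in steps, watching the force.

```bash
python3 - <<'E'
from h import *
o=get_obs();print(o['eef_pos'])
f=.65
for n,uv,z in (('XS',(100+240*f,60+190*f),.052),('S',(100+86*f,60+292*f),.062),('M',(100+225*f,60+35*f),.074)): print(n,world('wrist',uv,z))
E
```

```text
[ 0.48700157 -0.26459878  0.1453014 ]
XS [ 0.48654999 -0.26350352  0.052     ]
S [ 0.41667854 -0.15753845  0.062     ]
M [ 0.58089555 -0.25529612  0.074     ]
```

>>> arm_command --dp '[[0,0,0.15],[0,0,0.35],[0,0,0.5],[0,0,0.54],[0,0,0.54]]' --turn '[[0,0,0],[0,0,0],[0,0,0],[0,0,0],[0,0,0]]' --jaw '[0.65,0.65,0.65,0.65,0.65]'

```text
time_s: 4.35
eef_pos: [0.4853, -0.2631, 0.0073]
eef_rot: [-0.001, 1.0, 0.0, -0.001]
wrist_force: [0.2, 0.4, 0.4]
opening: 0.653
grasp_force: 0.0
```

>>> arm_command --dp '[[0,0,0.02],[0,0,0.04],[0,0,0.06],[0,0,0.06]]' --turn '[[0,0,0],[0,0,0],[0,0,0],[0,0,0]]' --jaw '[0.65,0.65,0.65,0.65]'

```text
time_s: 4.85
eef_pos: [0.4856, -0.2633, -0.0072]
eef_rot: [-0.0, 1.0, 0.0, -0.0]
wrist_force: [-0.4, -0.2, 0.7]
opening: 0.65
grasp_force: 0.0
```

>>> arm_command --dp '[[0,0,0.02],[0,0,0.02],[0,0,0.02],[0,0,0.02],[0,0,0.02]]' --turn '[[0,0,0],[0,0,0],[0,0,0],[0,0,0],[0,0,0]]' --jaw '[0.65,0.5,0.3,0.2,0.2]'

```text
time_s: 5.48
eef_pos: [0.4859, -0.2636, -0.0119]
eef_rot: [0.0, 1.0, 0.0, 0.0]
wrist_force: [0.1, -0.9, 0.3]
opening: 0.353
grasp_force: 59.4
```

>>> arm_command --dp '[[0,0,-0.08],[0,0,-0.25],[0,-0.2,-0.48],[-0.05,-0.45,-0.48],[-0.12,-0.7,-0.48]]' --turn '[[0,0,0],[0,0,0],[0,0,0],[0,0,0],[0,0,0]]' --jaw '[0.2,0.2,0.2,0.2,0.2]'

```text
time_s: 6.1
eef_pos: [0.4597, -0.1001, 0.1091]
eef_rot: [0.0, 1.0, -0.0, 0.001]
wrist_force: [1.0, -0.1, -0.6]
opening: 0.353
grasp_force: 59.5
```

>>> arm_command --dp '[[-0.06,-0.25,0],[-0.12,-0.5,0],[-0.12,-0.58,0],[-0.12,-0.58,0]]' --turn '[[0,0,0],[0,0,0],[0,0,0],[0,0,0]]' --jaw '[0.2,0.2,0.2,0.2]'

```text
time_s: 6.6
eef_pos: [0.4287, 0.0454, 0.1077]
eef_rot: [-0.0, 1.0, 0.002, 0.0]
wrist_force: [1.3, 0.3, -0.6]
opening: 0.355
grasp_force: 59.6
```

```bash
python3 look.py w5
```

```text
[0.42865036 0.04537379 0.10774724] [ 1.31897023  0.34588924 -0.63830682] 0.3548558055051751 6.6
```

View pics/w5.png

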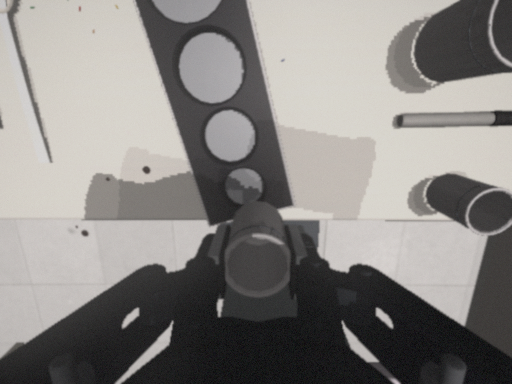

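Wrist view: XS is held upright with its rim at about (258,263). The pads of M (212,67), S (230,135) and XS (244,187, partly covered) are visible.

```bash
python3 - <<'E'
from h import *
im=cv2.imread('pics/w5.png');g=cv2.cvtColor(im,6)
m=cv2.inRange(g,110,255)
for s in ((212,67),(230,135)):
    n,l,st,c=cv2.connectedComponentsWithStats(m); i=l[s[1],s[0]]
    cn=max(cv2.findContours((l==i).astype('uint8'),0,2)[0],key=cv2.contourArea); e=cv2.fitEllipse(cn); print(st[i],e,world('wrist',e[0],.0065))
print('held rim',world('wrist',(258,263),.052+.12),get_obs()['eef_pos'])
E
```

```text
[ 179   33   65   70 3525] ((210.7591552734375, 67.6380844116211), (62.49412536621094, 70.10662841796875), 163.1953887939453) [0.53845757 0.08817157 0.0065    ]
[ 205  110   50   51 1987] ((229.57960510253906, 135.2415313720703), (48.16726303100586, 50.73411560058594), 147.10658264160156) [0.47630227 0.07222297 0.0065    ]
held rim [0.43229944 0.04416564 0.172     ] [0.42909349 0.04423428 0.10781102]
```

>>> arm_command --dp '[[-0.02,-0.058,0.05],[-0.02,-0.058,0.15],[-0.02,-0.058,0.28],[-0.02,-0.058,0.36],[-0.02,-0.058,0.36]]' --turn '[[0,0,0],[0,0,0],[0,0,0],[0,0,0],[0,0,0]]' --jaw '[0.2,0.2,0.2,0.2,0.2]'

```text
time_s: 7.28
eef_pos: [0.4218, 0.0583, 0.0156]
eef_rot: [-0.0, 1.0, -0.001, -0.003]
wrist_force: [-0.0, -0.2, -1.2]
opening: 0.355
grasp_force: 59.6
```

>>> arm_command --dp '[[0.008,-0.003,0.02],[0.008,-0.003,0.04],[0.008,-0.003,0.06],[0.008,-0.003,0.075],[0.008,-0.003,0.083]]' --turn '[[0,0,0],[0,0,0],[0,0,0],[0,0,0],[0,0,0]]' --jaw '[0.2,0.2,0.2,0.2,0.2]'

```text
time_s: 7.9
eef_pos: [0.426, 0.0592, -0.0032]
eef_rot: [-0.0, 1.0, 0.0, -0.0]
wrist_force: [0.3, -1.3, -0.3]
opening: 0.357
grasp_force: 59.6
```

>>> arm_command --dp '[[-0.004,0,0.004],[-0.004,0,0.008],[-0.004,0,0.012],[-0.004,0,0.012]]' --turn '[[0,0,0],[0,0,0],[0,0,0],[0,0,0]]' --jaw '[0.2,0.2,0.2,0.2]'

```text
time_s: 8.4
eef_pos: [0.4252, 0.0591, -0.0055]
eef_rot: [0.0, 1.0, 0.0, -0.0]
wrist_force: [-3.2, 0.5, 6.7]
opening: 0.355
grasp_force: 60.7
```

>>> arm_command --dp '[[0,0,0],[0,0,0],[0,0,0],[0,0,-0.1],[0,0,-0.25]]' --turn '[[0,0,0],[0,0,0],[0,0,0],[0,0,0],[0,0,0]]' --jaw '[0.45,0.55,0.55,0.55,0.55]'

```text
time_s: 9.02
eef_pos: [0.4238, 0.0593, 0.0561]
eef_rot: [-0.0, 1.0, -0.0, -0.002]
wrist_force: [1.4, -0.4, 0.6]
opening: 0.551
grasp_force: 0.0
```

>>> arm_command --dp '[[0,0.2,-0.25],[0,0.45,-0.25],[0,0.7,-0.25],[0,0.86,-0.25],[0,0.86,-0.25]]' --turn '[[0,0,0],[0,0,0],[0,0,0],[0,0,0],[0,0,0]]' --jaw '[0.7,0.75,0.75,0.75,0.75]'

```text
time_s: 9.65
eef_pos: [0.4252, -0.1593, 0.1193]
eef_rot: [0.001, 1.0, -0.003, 0.0]
wrist_force: [0.0, 0.5, -0.1]
opening: 0.746
grasp_force: 0.0
```

```bash
python3 look.py w6; python3 - <<'E'
from h import *
t=camera('top');cv2.imwrite('pics/t6.png',t)
w=cv2.imread('pics/w6.png')
cv2.imwrite('pics/c6.png',np.hstack([w,cv2.resize(t[200:264,170:218],(288,384),interpolation=2)]))
E
```

```text
[ 0.42522884 -0.15934994  0.11932514] [ 0.01180319  0.52329567 -0.14557055] 0.7464380773982159 9.65
```

View pics/c6.png

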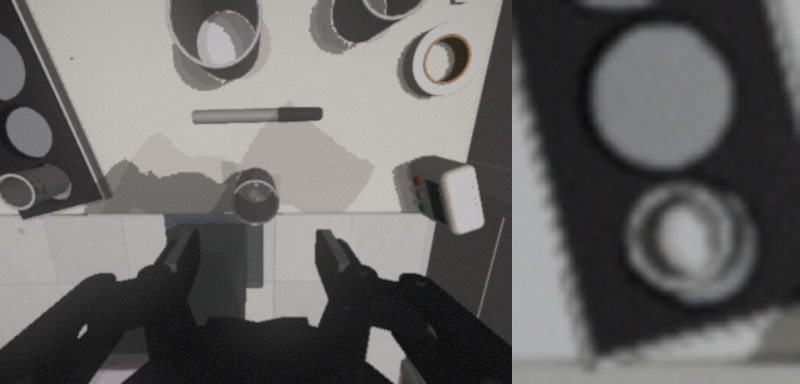

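XS stands in its well, rim at top-view (198.3,239.5). The S rim is at wrist (257,201).

```bash
python3 - <<'E'
from h import *
print('XS seated',world('top',(198.3,239.5),.0585),'well top-view .4230 .0601')
print('S',world('wrist',(257,201),.062),get_obs()['eef_pos'])
E
```

```text
XS seated [0.42540139 0.05761932 0.0585    ] well top-view .4230 .0601
S [ 0.4173775  -0.15540286  0.062     ] [ 0.42472432 -0.15582765  0.11860433]
```

>>> arm_command --dp '[[-0.032,0,0.15],[-0.032,0,0.33],[-0.032,0,0.45],[-0.032,0,0.494],[-0.032,0,0.494]]' --turn '[[0,0,0],[0,0,0],[0,0,0],[0,0,0],[0,0,0]]' --jaw '[0.75,0.75,0.75,0.75,0.75]'

```text
time_s: 10.38
eef_pos: [0.417, -0.1548, -0.0047]
eef_rot: [-0.0, 1.0, 0.001, -0.001]
wrist_force: [1.0, 0.1, 0.9]
opening: 0.753
grasp_force: 0.0
```

>>> arm_command --dp '[[0,0,0],[0,0,0],[0,0,0],[0,0,0],[0,0,0]]' --turn '[[0,0,0],[0,0,0],[0,0,0],[0,0,0],[0,0,0]]' --jaw '[0.6,0.4,0.3,0.3,0.3]'

```text
time_s: 11.0
eef_pos: [0.4183, -0.1564, -0.0029]
eef_rot: [0.001, 1.0, -0.0, 0.001]
wrist_force: [-1.4, 1.7, 5.8]
opening: 0.485
grasp_force: 59.9
```

>>> arm_command --dp '[[0,0,-0.08],[0,0,-0.28],[0.05,-0.2,-0.48],[0.11,-0.45,-0.48],[0.17,-0.69,-0.48]]' --turn '[[0,0,0],[0,0,0],[0,0,0],[0,0,0],[0,0,0]]' --jaw '[0.3,0.3,0.3,0.3,0.3]'

```text
time_s: 11.62
eef_pos: [0.4594, 0.0099, 0.1179]
eef_rot: [0.001, 1.0, -0.001, 0.003]
wrist_force: [0.9, -0.1, -0.4]
opening: 0.478
grasp_force: 60.9
```

>>> arm_command --dp '[[0.05,-0.2,0],[0.062,-0.228,0],[0.062,-0.228,0],[0.062,-0.228,0]]' --turn '[[0,0,0],[0,0,0],[0,0,0],[0,0,0]]' --jaw '[0.3,0.3,0.3,0.3]'

```text
time_s: 12.12
eef_pos: [0.4731, 0.0647, 0.1155]
eef_rot: [0.0, 1.0, -0.001, 0.0]
wrist_force: [-0.7, 0.3, -1.8]
opening: 0.481
grasp_force: 61.0
```

```bash
python3 look.py w7; python3 - <<'E'
from h import *
im=cv2.imread('pics/w7.png');g=cv2.cvtColor(im,6);m=cv2.inRange(g,110,255)
n,l,st,c=cv2.connectedComponentsWithStats(m)
for i in range(1,n):
    if 600<st[i,4]<9000: print(st[i],c[i],world('wrist',c[i],.0065))
for k in range(3): print(get_obs()['eef_pos'])
E
```

```text
[0.4730997  0.06469631 0.11554218] [-0.67222124  0.27053114 -1.82423134] 0.4806043060875766 12.125
[ 174    0   75   80 4859] [210.84729368  37.81951019] [0.60918446 0.10787897 0.0065    ]
[ 204   86   60   62 2881] [232.79278028 116.82401944] [0.53808628 0.08934739 0.0065    ]
[ 228  155   45   40 1054] [252.50759013 171.19259962] [0.48181991 0.06972829 0.0065    ]
[ 107  321   58   63 1136] [141.71478873 354.16373239] [0.23607973 0.21683853 0.0065    ]
[ 350  321   58   63 1109] [371.77637511 353.42380523] [ 0.23672132 -0.08555012  0.0065    ]
[0.47312668 0.06458832 0.11551013]
[0.47312668 0.06458832 0.11551013]
[0.47312668 0.06458832 0.11551013]
```

>>> arm_command --dp '[[0.01,-0.034,0.05],[0.01,-0.034,0.15],[0.01,-0.034,0.28],[0.01,-0.034,0.35],[0.01,-0.034,0.35]]' --turn '[[0,0,0],[0,0,0],[0,0,0],[0,0,0],[0,0,0]]' --jaw '[0.3,0.3,0.3,0.3,0.3]'

```text
time_s: 12.8
eef_pos: [0.4737, 0.0743, 0.0258]
eef_rot: [-0.0, 1.0, -0.0, -0.002]
wrist_force: [0.1, -0.6, -0.5]
opening: 0.486
grasp_force: 61.0
```

Down from z = 0.026 to about 0.003.

>>> arm_command --dp '[[0.006,0.002,0.025],[0.006,0.002,0.05],[0.006,0.002,0.07],[0.006,0.002,0.08],[0.006,0.002,0.088]]' --turn '[[0,0,0],[0,0,0],[0,0,0],[0,0,0],[0,0,0]]' --jaw '[0.3,0.3,0.3,0.3,0.3]'

```text
time_s: 13.42
eef_pos: [0.4772, 0.0738, 0.0058]
eef_rot: [0.0, 1.0, 0.0, 0.0]
wrist_force: [0.3, -0.1, -0.8]
opening: 0.481
grasp_force: 61.0
```

>>> arm_command --dp '[[0,0,0.003],[0,0,0.006],[0,0,0.006]]' --turn '[[0,0,0],[0,0,0],[0,0,0]]' --jaw '[0.3,0.3,0.3]'

```text
time_s: 13.8
eef_pos: [0.4772, 0.0738, 0.0044]
eef_rot: [-0.0, 1.0, 0.0, 0.0]
wrist_force: [-0.3, -0.1, -0.4]
opening: 0.477
grasp_force: 61.0
```

>>> arm_command --dp '[[-0.003,0,0.004],[-0.003,0,0.008],[-0.003,0,0.012],[-0.003,0,0.012]]' --turn '[[0,0,0],[0,0,0],[0,0,0],[0,0,0]]' --jaw '[0.3,0.3,0.3,0.3]'

```text
time_s: 14.3
eef_pos: [0.4771, 0.0737, 0.0035]
eef_rot: [0.0, 1.0, 0.0, 0.0]
wrist_force: [-8.3, -1.6, 22.9]
opening: 0.478
grasp_force: 63.5
```

>>> arm_command --dp '[[0,0,-0.006],[0,0,-0.006],[0,0,-0.006],[0,0,-0.1],[0,0,-0.28]]' --turn '[[0,0,0],[0,0,0],[0,0,0],[0,0,0],[0,0,0]]' --jaw '[0.55,0.65,0.65,0.65,0.65]'

```text
time_s: 14.92
eef_pos: [0.4743, 0.0739, 0.0701]
eef_rot: [-0.0, 1.0, -0.0, -0.003]
wrist_force: [0.2, 0.3, -0.7]
opening: 0.643
grasp_force: 0.0
```

>>> arm_command --dp '[[0,0.1,-0.2],[0.1,0.3,-0.28],[0.2,0.53,-0.28],[0.3,0.76,-0.28],[0.4,0.99,-0.28]]' --turn '[[0,0,0],[0,0,0],[0,0,0],[0,0,0],[0,0,0]]' --jaw '[0.7,0.8,0.8,0.8,0.8]'

```text
time_s: 15.55
eef_pos: [0.5767, -0.175, 0.1411]
eef_rot: [-0.0, 1.0, -0.0, -0.0]
wrist_force: [0.0, 1.0, 0.3]
opening: 0.8
grasp_force: 0.0
```

>>> arm_command --dp '[[0.016,0.2,0],[0.016,0.31,0],[0.016,0.31,0],[0.016,0.31,0]]' --turn '[[0,0,0],[0,0,0],[0,0,0],[0,0,0]]' --jaw '[0.8,0.8,0.8,0.8]'

```text
time_s: 16.05
eef_pos: [0.5799, -0.2492, 0.141]
eef_rot: [-0.001, 1.0, 0.0, -0.0]
wrist_force: [-0.4, 0.7, 0.3]
opening: 0.801
grasp_force: 0.0
```

```bash
python3 look.py w8; python3 - <<'E'
from h import *
t=camera('top');cv2.imwrite('pics/t8.png',t)
w=cv2.imread('pics/w8.png')
cv2.imwrite('pics/c8.png',np.hstack([w,cv2.resize(t[200:264,170:218],(288,384),interpolation=2)]))
E
```

```text
[ 0.57991515 -0.2491617   0.14102778] [-0.37932301  0.7339776   0.2637776 ] 0.8009046606977779 16.05
```

View pics/c8.png

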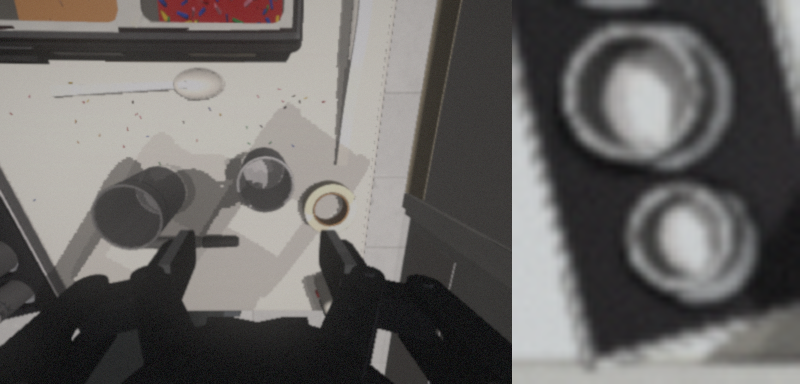

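S and XS both stand in their wells. The M rim is at wrist (265,183), L at (129,213) and the tape ring at (330,206).

```bash
python3 - <<'E'
from h import *
print(world('wrist',(265,183),.074),world('wrist',(129,213),.088),world('wrist',(330,206),.015),get_obs()['eef_pos'])
print('S',world('top',(170+(642-512)/6,200+95/6),.0685))
E
```

```text
[ 0.58690149 -0.25585447  0.074     ] [ 0.56241783 -0.13335605  0.088     ] [ 0.54327212 -0.33463031  0.015     ] [ 0.5802459  -0.24885084  0.14138705]
S [0.47253943 0.06937579 0.0685    ]
```

>>> arm_command --dp '[[0.014,0.025,0.1],[0.014,0.025,0.25],[0.014,0.025,0.4],[0.014,0.025,0.5],[0.014,0.025,0.51]]' --turn '[[0,0,0],[0,0,0],[0,0,0],[0,0,0],[0,0,0]]' --jaw '[0.8,0.8,0.8,0.8,0.8]'

```text
time_s: 16.77
eef_pos: [0.5823, -0.2544, 0.0119]
eef_rot: [-0.001, 1.0, 0.001, -0.002]
wrist_force: [0.3, 0.0, 0.8]
opening: 0.798
grasp_force: 0.0
```

>>> arm_command --dp '[[0,0,0],[0,0,0],[0,0,0],[0,0,0],[0,0,0]]' --turn '[[0,0,0],[0,0,0],[0,0,0],[0,0,0],[0,0,0]]' --jaw '[0.7,0.55,0.4,0.4,0.4]'

```text
time_s: 17.4
eef_pos: [0.5852, -0.2574, 0.0161]
eef_rot: [0.001, 1.0, 0.0, 0.002]
wrist_force: [0.3, 2.0, 7.8]
opening: 0.592
grasp_force: 63.2
```

>>> arm_command --dp '[[0,0,-0.08],[0,0,-0.28],[0,0,-0.52],[-0.04,-0.25,-0.52],[-0.07,-0.5,-0.52]]' --turn '[[0,0,0],[0,0,0],[0,0,0],[0,0,0],[0,0,0]]' --jaw '[0.4,0.4,0.4,0.4,0.4]'

```text
time_s: 18.02
eef_pos: [0.5666, -0.1328, 0.1464]
eef_rot: [0.001, 1.0, -0.001, 0.002]
wrist_force: [0.2, 0.4, -1.6]
opening: 0.599
grasp_force: 63.1
```

>>> arm_command --dp '[[-0.03,-0.24,0],[-0.06,-0.48,0],[-0.09,-0.72,0],[-0.11,-0.86,0],[-0.11,-0.87,0]]' --turn '[[0,0,0],[0,0,0],[0,0,0],[0,0,0],[0,0,0]]' --jaw '[0.4,0.4,0.4,0.4,0.4]'

```text
time_s: 18.65
eef_pos: [0.5384, 0.0866, 0.1451]
eef_rot: [-0.0, 1.0, 0.002, 0.001]
wrist_force: [-0.6, -0.3, -1.7]
opening: 0.599
grasp_force: 63.2
```

```bash
python3 look.py w9;  python3 - <<'E'
from h import *
im=cv2.imread('pics/w9.png');cv2.imwrite('pics/c9.png',im[180:320,170:350])
E
```

```text
[0.53836456 0.0866306  0.1450851 ] [-0.6180061  -0.32689219 -1.68238507] 0.5991199285724924 18.65
```

View pics/w9.png

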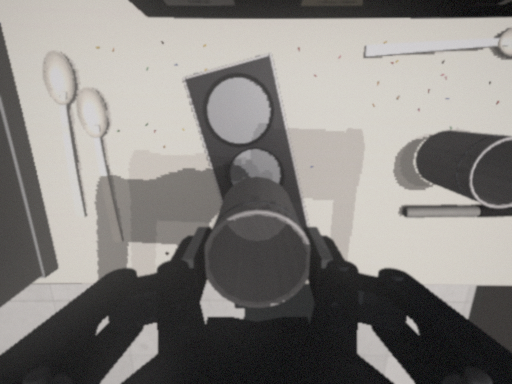

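M is held upright, with its rim centre at about (257,258). The L pad is at (239,110).

```bash
python3 - <<'E'
from h import *
p=get_obs()['eef_pos'];print(p,'held',world('wrist',(257,258),p[2]+.06)-p,'Lpad',world('wrist',(239,110),.0065))
E
```

```text
[0.53883861 0.08548471 0.14500058] held [0.00328772 0.00039243 0.06      ] Lpad [0.61051334 0.10599373 0.0065    ]
```

>>> arm_command --dp '[[-0.011,-0.012,0.05],[-0.011,-0.012,0.18],[-0.011,-0.012,0.31],[-0.011,-0.012,0.4],[-0.011,-0.012,0.4]]' --turn '[[0,0,0],[0,0,0],[0,0,0],[0,0,0],[0,0,0]]' --jaw '[0.4,0.4,0.4,0.4,0.4]'

```text
time_s: 19.32
eef_pos: [0.5338, 0.0862, 0.0413]
eef_rot: [-0.0, 1.0, -0.001, -0.003]
wrist_force: [-0.7, 0.1, -2.1]
opening: 0.599
grasp_force: 63.2
```

>>> arm_command --dp '[[0.007,-0.006,0.02],[0.007,-0.006,0.04],[0.007,-0.006,0.055],[0.007,-0.006,0.068],[0.007,-0.006,0.076]]' --turn '[[0,0,0],[0,0,0],[0,0,0],[0,0,0],[0,0,0]]' --jaw '[0.4,0.4,0.4,0.4,0.4]'

```text
time_s: 19.95
eef_pos: [0.5378, 0.089, 0.0248]
eef_rot: [-0.0, 1.0, 0.0, -0.0]
wrist_force: [-0.0, -0.8, -0.8]
opening: 0.597
grasp_force: 63.2
```

>>> arm_command --dp '[[0,0,0.004],[0,0,0.004],[0,0,0.008],[0,0,0.008]]' --turn '[[0,0,0],[0,0,0],[0,0,0],[0,0,0]]' --jaw '[0.4,0.4,0.4,0.4]'

```text
time_s: 20.45
eef_pos: [0.5378, 0.0889, 0.0229]
eef_rot: [-0.0, 1.0, 0.0, 0.0]
wrist_force: [-0.3, 0.2, -2.1]
opening: 0.6
grasp_force: 63.2
```

>>> arm_command --dp '[[-0.004,0,0.004],[-0.004,0,0.008],[-0.004,0,0.01],[-0.004,0,0.01]]' --turn '[[0,0,0],[0,0,0],[0,0,0],[0,0,0]]' --jaw '[0.4,0.4,0.4,0.4]'

```text
time_s: 20.95
eef_pos: [0.5382, 0.089, 0.0226]
eef_rot: [0.0, 1.0, 0.0, 0.001]
wrist_force: [-3.7, 1.5, 13.3]
opening: 0.597
grasp_force: 64.7
```

>>> arm_command --dp '[[0,0,-0.005],[0,0,-0.005],[0,0,-0.005],[0,0,-0.12],[0,0,-0.3]]' --turn '[[0,0,0],[0,0,0],[0,0,0],[0,0,0],[0,0,0]]' --jaw '[0.65,0.75,0.75,0.75,0.75]'

```text
time_s: 21.58
eef_pos: [0.535, 0.0889, 0.0943]
eef_rot: [-0.0, 1.0, -0.0, -0.002]
wrist_force: [1.2, 1.2, -0.4]
opening: 0.747
grasp_force: 0.0
```

>>> arm_command --dp '[[0,0.1,-0.2],[0.02,0.3,-0.28],[0.05,0.55,-0.28],[0.08,0.79,-0.28],[0.08,0.87,-0.28]]' --turn '[[0,0,0],[0,0,0],[0,0,0],[0,0,0],[0,0,0]]' --jaw '[0.8,0.95,0.95,0.95,0.95]'

```text
time_s: 22.2
eef_pos: [0.5569, -0.132, 0.1652]
eef_rot: [0.0, 1.0, -0.002, 0.0]
wrist_force: [0.1, 0.1, -0.2]
opening: 0.949
grasp_force: 0.0
```

```bash
python3 look.py w10; python3 - <<'E'
from h import *
t=camera('top');cv2.imwrite('pics/t10.png',t)
w=cv2.imread('pics/w10.png')
cv2.imwrite('pics/c10.png',np.hstack([w,cv2.resize(t[164:260,155:227],(288,384),interpolation=2)]))
E
```

```text
[ 0.55686729 -0.13197414  0.16517799] [ 0.13035607  0.0503539  -0.20243455] 0.9493159151283301 22.2
```

View pics/c10.png

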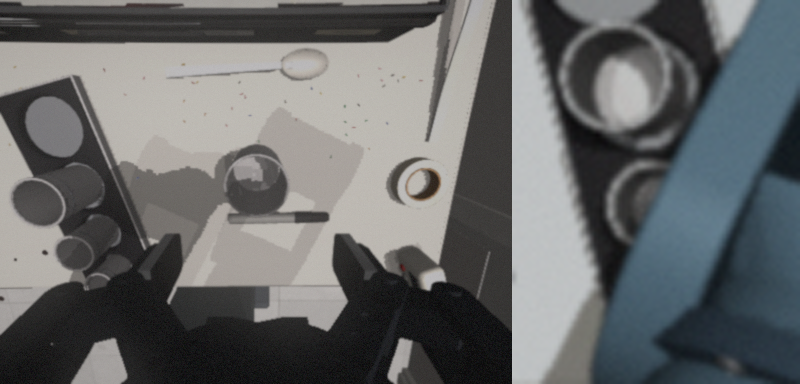

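M now stands in its well, level like the other two. The L rim is at wrist (256,183).

```bash
python3 - <<'E'
from h import *
print(world('wrist',(256.5,183),.088),get_obs()['eef_pos'])
E
```

```text
[ 0.56056285 -0.12960657  0.088     ] [ 0.55649608 -0.13045521  0.16489597]
```

>>> arm_command --dp '[[0.004,0,0.1],[0.004,0,0.27],[0.004,0,0.44],[0.004,0,0.53],[0.004,0,0.545]]' --turn '[[0,0,0],[0,0,0],[0,0,0],[0,0,0],[0,0,0]]' --jaw '[0.95,0.95,0.95,0.95,0.95]'

```text
time_s: 22.92
eef_pos: [0.5561, -0.126, 0.0271]
eef_rot: [-0.001, 1.0, 0.001, -0.002]
wrist_force: [0.1, 0.9, 0.3]
opening: 0.946
grasp_force: 0.0
```

>>> arm_command --dp '[[0,0,0],[0,0,0],[0,0,0],[0,0,0],[0,0,0]]' --turn '[[0,0,0],[0,0,0],[0,0,0],[0,0,0],[0,0,0]]' --jaw '[0.8,0.65,0.5,0.5,0.5]'

```text
time_s: 23.55
eef_pos: [0.5594, -0.1289, 0.0309]
eef_rot: [0.0, 1.0, -0.0, 0.002]
wrist_force: [0.4, 0.7, 7.6]
opening: 0.701
grasp_force: 65.6
```

>>> arm_command --dp '[[0,0,-0.08],[0,0,-0.28],[0.04,-0.15,-0.48],[0.09,-0.4,-0.5],[0.14,-0.64,-0.5]]' --turn '[[0,0,0],[0,0,0],[0,0,0],[0,0,0],[0,0,0]]' --jaw '[0.5,0.5,0.5,0.5,0.5]'

```text
time_s: 24.18
eef_pos: [0.5936, 0.0317, 0.1559]
eef_rot: [0.0, 1.0, -0.001, 0.001]
wrist_force: [1.2, 0.3, -2.2]
opening: 0.704
grasp_force: 65.5
```

>>> arm_command --dp '[[0.05,-0.2,0],[0.06,-0.3,0],[0.06,-0.3,0],[0.06,-0.3,0]]' --turn '[[0,0,0],[0,0,0],[0,0,0],[0,0,0]]' --jaw '[0.5,0.5,0.5,0.5]'

```text
time_s: 24.68
eef_pos: [0.6074, 0.105, 0.154]
eef_rot: [0.0, 1.0, -0.0, -0.0]
wrist_force: [0.1, 0.2, -0.8]
opening: 0.697
grasp_force: 65.5
```

```bash
python3 look.py w11
```

```text
[0.60740945 0.10498229 0.15398676] [ 0.10473945  0.20895313 -0.82879442] 0.6967415109250766 24.675
```

View pics/w11.png

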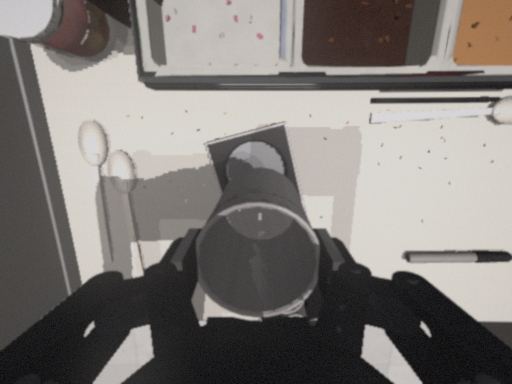

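L is held upright, rim at (258,252), over its pad.

>>> arm_command --dp '[[0,-0.01,0.05],[0,-0.01,0.17],[0,-0.01,0.28],[0,-0.01,0.36],[0,-0.01,0.37]]' --turn '[[0,0,0],[0,0,0],[0,0,0],[0,0,0],[0,0,0]]' --jaw '[0.5,0.5,0.5,0.5,0.5]'

```text
time_s: 25.35
eef_pos: [0.6062, 0.1077, 0.0595]
eef_rot: [-0.0, 1.0, -0.0, -0.002]
wrist_force: [-0.4, 0.3, -1.3]
opening: 0.701
grasp_force: 65.4
```

Target z is about 0.036.

>>> arm_command --dp '[[0.003,0,0.02],[0.003,0,0.045],[0.003,0,0.065],[0.003,0,0.08],[0.003,0,0.088]]' --turn '[[0,0,0],[0,0,0],[0,0,0],[0,0,0],[0,0,0]]' --jaw '[0.5,0.5,0.5,0.5,0.5]'

```text
time_s: 25.98
eef_pos: [0.6084, 0.1082, 0.0395]
eef_rot: [-0.0, 1.0, 0.0, -0.0]
wrist_force: [0.5, 0.0, -1.6]
opening: 0.7
grasp_force: 65.4
```

>>> arm_command --dp '[[0,0,0.003],[0,0,0.003],[0,0,0.006],[0,0,0.006]]' --turn '[[0,0,0],[0,0,0],[0,0,0],[0,0,0]]' --jaw '[0.5,0.5,0.5,0.5]'

```text
time_s: 26.48
eef_pos: [0.6085, 0.1082, 0.0382]
eef_rot: [0.0, 1.0, 0.0, 0.0]
wrist_force: [-0.2, -0.2, -2.1]
opening: 0.704
grasp_force: 65.4
```

>>> arm_command --dp '[[0,0,0.003],[0,0,0.006],[0,0,0.009],[0,0,0.009]]' --turn '[[0,0,0],[0,0,0],[0,0,0],[0,0,0]]' --jaw '[0.5,0.5,0.5,0.5]'

```text
time_s: 26.98
eef_pos: [0.6091, 0.1081, 0.0374]
eef_rot: [0.0, 1.0, 0.0, 0.001]
wrist_force: [-2.9, -0.9, 8.3]
opening: 0.704
grasp_force: 66.6
```

>>> arm_command --dp '[[0,0,-0.003],[0,0,-0.003],[0,0,-0.003],[0,0,-0.12],[0,0,-0.3]]' --turn '[[0,0,0],[0,0,0],[0,0,0],[0,0,0],[0,0,0]]' --jaw '[0.75,0.85,0.88,0.88,0.88]'

```text
time_s: 27.6
eef_pos: [0.6067, 0.1082, 0.1096]
eef_rot: [-0.0, 1.0, -0.0, -0.002]
wrist_force: [0.9, -0.1, 0.5]
opening: 0.882
grasp_force: 0.0
```

>>> arm_command --dp '[[0,0,-0.2],[-0.05,0.2,-0.3],[-0.1,0.45,-0.3],[-0.15,0.7,-0.3],[-0.2,0.9,-0.3]]' --turn '[[0,0,0],[0,0,0],[0,0,0],[0,0,0],[0,0,0]]' --jaw '[0.9,0.9,0.9,0.9,0.9]'

```text
time_s: 28.22
eef_pos: [0.5578, -0.1189, 0.186]
eef_rot: [0.0, 1.0, -0.0, 0.0]
wrist_force: [0.3, -1.0, -0.1]
opening: 0.899
grasp_force: 0.0
```

>>> arm_command --dp '[[-0.1,0.2,0],[-0.2,0.4,0],[-0.3,0.6,0],[-0.4,0.8,0],[-0.4,0.8,0]]' --turn '[[0,0,0],[0,0,0],[0,0,0],[0,0,0],[0,0,0]]' --jaw '[0.9,0.9,0.9,0.9,0.9]'

```text
time_s: 28.85
eef_pos: [0.4567, -0.3202, 0.1858]
eef_rot: [0.0, 1.0, -0.003, -0.0]
wrist_force: [0.9, 0.7, -0.1]
opening: 0.902
grasp_force: 0.0
```

```bash
python3 - <<'E'
from h import *
t=camera('top');s=camera('scene')
cv2.imwrite('pics/c12.png',np.hstack([cv2.resize(t[125:262,140:240],(350,480),interpolation=2),cv2.resize(s[170:290,150:262],(448,480),interpolation=2)]))
E
```

```text
(no output)
```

View pics/c12.png

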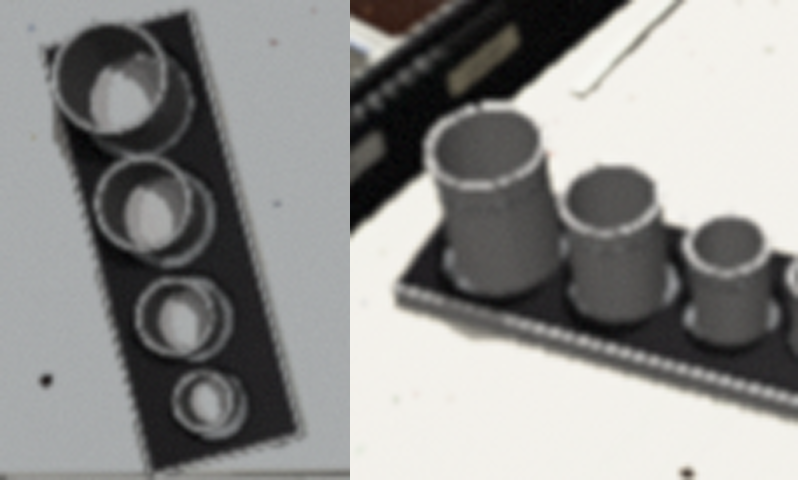

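All four stand upright and level in their wells, in order of size from XS to L. The contact heights on release matched full seating.

```bash
python3 -c "
from bench import *
print(hand_in())"
```

```text
the job is handed in; nothing more can be done
None
```

The four measures are back in the rack in order of size, upright, mouth up and fully down in their wells; I handed the job in at about 29 s of the 99 s allowed (my first try on the smallest pressed on its rim with about 19 N, without tipping it).

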